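# Unpack the last two sprinkle pots from the partition carton

## Robot

A 6-joint arm with a two-finger parallel gripper is mounted at the origin on the work surface. World frame = base frame: x ahead of the robot, y to its left, z up, the work surface at z = 0. Lengths are in m, angles in degrees, forces in N, time in s.
With the tool pointing down it reaches from about 0.375 to 0.925 m from the base axis. Payload 5.7 kg.
Tool frame: the origin (TCP) lies on the centre line of the jaws, within the pads' length; the fingertips stand 25 mm ahead of it and the grasp point (between the pads) lies 6 mm ahead of it; x points along the fingers, z is the direction in which the jaws open and shut, and the axes are right-handed (so a half turn about x gives the same grasp; the last joint's range is limited). The gripper opens to 85 mm and grips with 20 to 120 N. Pads are 22 mm wide; open, the fingers measure 114 mm over their backs; the gripper's body (76 mm by 85 mm) begins 54 mm behind the grasp point. The pads swing forward as they close: fully open they stand 13 mm farther back than shut.
Start: joints at [-74.605, 20.558, 86.54, -0, 72.909, -6.595], TCP at [0.225, -0.556, 0.256] pointing down, gripper open.
Joint ranges: [-170.27, 170.27], [-57.76, 135], [12.27, 136.19], [-55.21, 235.2], [11.17, 155.16], [-170.74, 170.74]. Speed limits (degrees/s): [136.94, 136.94, 180, 180, 180, 180].

## Interface

Orientations are given as [roll, pitch, yaw] about the fixed x, y, z axes, in that order (R = Rz(yaw) Ry(pitch) Rx(roll)).
In Python, from rig import readout, vision, bot gives the robot as it stands.
- The arm moves only by the tool play_rows, never from a script. Its argument "plan" is a list of rows, each an object of numbers: "gripper": the closure, from -1 (fully open) to 1 (shut); "x", "y", "z": the shift along the tool's x, y, z each as a share of 0.75 m, from -1 to 1; "spin": the turn about the tool's x as a share of pi/4 rad, from -1 to 1. A call has 1 to 8 rows; each row is the pose to reach, as a shift and turn from the pose measured when the call began, along the tool's axes at that moment; what a row does not reach only later rows make up. A row lasts 1/10 s, in which the tool goes at most 50 mm and 8.59 degrees, less where a joint would pass 70% of its speed; a pose out of reach is approached as far as the arm can. A call with a number of a shift or a turn outside -1 to 1 is refused whole. A call with a gripper value outside its range is refused whole. The fingers move at their own pace and stop on an object; "newtons" is the grip in N (left out, the last holds). Time passes only in rows, so rows that repeat a pose let the fingers close. It gives the time, the measured TCP pose, the force and the opening at its end, in the units of the state.
- readout.get_state(): the state, without advancing time (a new reading comes with each control period).
- vision.grab_frame(name): name is "side" or "top" or "wrist"; returns a dict with "color" (420x560x3 uint8, red, green, blue), "fx", "fy", "cx", "cy" (pixels), "origin" and "orientation" of the camera in the world. Camera axes: x right, y down, z forward; pixel columns grow to the right and rows downward; lengths in m; the calibration is good to about 2 mm. A picture is of the moment at which its call begins. There is no depth.
- bot.job_done(): hands the job in, once; it reports no verdict.
The state is a dict: "time_s": time; "joints": joint angles; "dq": joint speeds; "tau": joint torques, N m; "tcp_pos": TCP position; "ee_rot": TCP orientation; "ft_force": force on the tool from outside, world axes, zero at the start; "moment": the same for the moment, N m; "width": finger opening in m.
Only numpy, scipy, OpenCV 4.12 (cv2) and the standard library are available. Lean on these libraries where they do the work, as an engineer would, in place of code of your own. Each camera call takes 0.05 s, during which the arm holds its last target. There are 200 camera calls.

## Task

Unpack the last two white stoneware sprinkle pots from the divided carton: they sit too snugly to be held from outside, so reach down inside each one with closed fingers, spread them against its wall only once they are well down in it, and lift it out that way, never by the rim. Stand both upright in free places on the floor of the black serving tray, putting each down gently rather than letting it drop. Leave the two pots already on the tray, the tall bottle and the sprinkle jar where they are.

Things in the scene. Friction and masses are not known exactly. Their poses are not given: they have to be found in the camera images.
- pot_1: one of the two pots to unpack, standing mouth up in one of the six cells of the carton: a round white pot, open top, no handle: 62 mm outer, 54 mm inner diameter (straight 4 mm wall), 70 mm tall, inner floor 10 mm above the underside, about 0.22 kg. Origin: centre of its underside, z up. Its rim lies 1 mm below the carton's walls; it has 2 mm of play all round in its cell.
- pot_2: the other pot to unpack, of the same kind and size, in another cell of the carton; same origin and axes.
- carton: open brown carton, fixed, 214 (its x) by 144 (its y) by 75 mm tall; outer walls, floor and partitions 4 mm thick, all 75 mm high. 3 cells along x by 2 along y, each 66 by 66 mm, centred at x = -70, 0, 70 and y = -35, 35 mm; four are empty but for a thin card pad. Flaps hang outside, at most 22 mm out. Origin: centre of underside. Carton and tray stand left and right of the robot's forward axis, either way round.
- tray: black plastic serving tray, fixed to the table, 266 mm (its x) by 190 mm (its y) over a raised edge 5 mm thick and 18 mm high; flat floor 256 by 180 mm, 4 mm above the table; small handle lips reach 10 mm beyond both x ends. Origin at the centre of its underside, z up.
- tray_pot_1: a pot already on the tray, to be left alone, in the row near y = -42 mm of the tray, anywhere along it: a round white pot, open top, no handle: 62 mm outer, 54 mm inner diameter (straight 4 mm wall), 70 mm tall, inner floor 10 mm above the underside, about 0.22 kg. Origin: centre of its underside, z up.
- tray_pot_2: the other pot already on the tray, to be left alone, same kind and size, in the row near y = +42 mm of the tray, anywhere along it.
- bottle: tall brown capped bottle standing loose on the table between carton and tray, 60 mm in diameter and 185 mm tall, to be left alone. Origin at the centre of its underside.
- jar: short capped jar of sprinkles standing loose on the table beyond the bottle, 64 mm in diameter and 75 mm tall, to be left alone. Origin at the centre of its underside.
There are look-alikes about, which are no part of the job. What is shaped like the pot_2 but green is not meant.

How it is judged:
By the outcome, as a careful person would: the job done as asked, in the order asked, and still so for the second after the job is handed in, with the robot touching nothing.
It also fails if it takes over 72 s, if anything falls off the work surface, if the arm or the gripper's body presses on something with over 40 N, if the wrist force passes 120 N, or if a joint passes its speed limit or range.

## Working session

There is one attempt and no reset: what is moved stays moved. The work goes in short steps, Python scripts to look and compute and a tool call to move; the robot and the scene stay as the last step left them, time stands still between calls to the robot, and variables do not carry over. Pictures are saved under pics/ and viewed, about 8 in all and at most 12, crops included, and the job is handed in when it is done.

Besides the shell and the picture viewer there is one more tool, called by a JSON object that holds its "name" and its "arguments". play_rows: Moves the arm, as the interface text tells. Its arguments: {"type":"object","properties":{"plan":{"type":"array","items":{"type":"object","properties":{"gripper":{"type":"number"},"x":{"type":"number","minimum":-1,"maximum":1},"y":{"type":"number","minimum":-1,"maximum":1},"z":{"type":"number","minimum":-1,"maximum":1},"spin":{"type":"number","minimum":-1,"maximum":1}}}},"newtons":{"type":"number"}},"required":["plan"]}

```bash
ls; mkdir -p pics; python3 - <<'E'
from rig import readout, vision
import cv2
print(readout.get_state())
for n in ("top","side"):
    f=vision.grab_frame(n); cv2.imwrite(f"pics/{n}0.png",f["color"][:,:,::-1])
    print(n,{k:v for k,v in f.items() if k!="color"})
E
```

```text
pics
{'time_s': 0.0, 'joints': array([-7.46053396e+01,  2.05957994e+01,  8.65997922e+01,  5.87129367e-04,
        7.29096683e+01, -6.59522463e+00]), 'dq': array([-0.00925238,  0.0548945 , -0.0473231 , -0.01212699, -0.03752481,
        0.01057962]), 'tau': array([ 1.33607973e-03, -5.27614510e+01, -2.78621757e+01, -2.33681949e-04,
        1.34347859e-02, -5.70991020e-06]), 'tcp_pos': array([ 0.22448396, -0.55572448,  0.25547041]), 'ee_rot': array([173.0994731 ,  89.89473864, 105.08918507]), 'ft_force': array([-0.48779984, -0.56054975,  0.88326302]), 'moment': array([ 0.0155518 , -0.01669132, -0.03506874]), 'width': 0.08542292156474239}
top {'fx': 408.4094557890286, 'fy': 408.4094557890286, 'cx': 281.29298228403763, 'cy': 206.40798026554148, 'origin': array([0.47341349, 0.00168674, 0.84737587]), 'orientation': array([-175.41905431,   -0.85989324,  -89.78125643])}
side {'fx': 530.6418139572529, 'fy': 530.6418139572529, 'cx': 279.50702788545317, 'cy': 217.36853023798764, 'origin': array([0.47259473, 0.92277278, 0.76300551]), 'orientation': array([-127.16988364,    1.25186925, -176.5457767 ])}
```

View pics/top0.png

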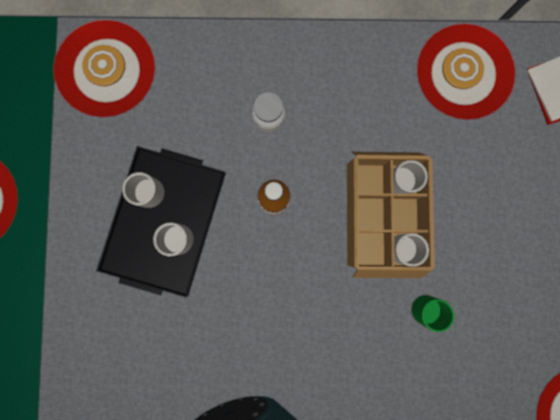

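View pics/side0.png

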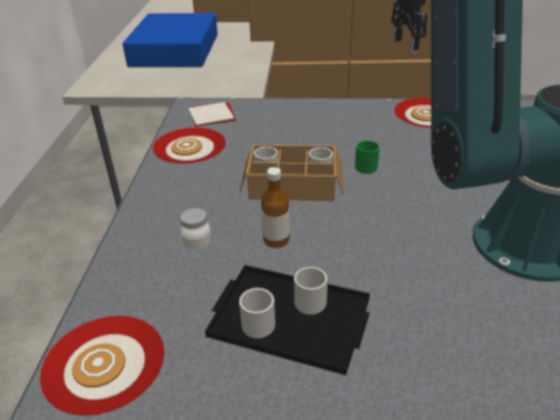

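The top view shows the tray on the left (+y), with pots at about (143,190) and (174,239). The carton is on the right, with pots at (411,177) and (412,250). The bottle is at (273,195) and the jar at (268,110). The green decoy stands outside the carton at (433,314). Next I measure all of these.

```bash
cat > h.py <<'E'
import numpy as np, cv2
from rig import readout, vision
from scipy.spatial.transform import Rotation as R
def cast(f,uv,z):
    uv=np.atleast_2d(np.asarray(uv,float))
    d=np.c_[(uv[:,0]-f["cx"])/f["fx"],(uv[:,1]-f["cy"])/f["fy"],np.ones(len(uv))]@R.from_euler("xyz",f["orientation"],degrees=True).as_matrix().T
    o=np.asarray(f["origin"]); return (o+d*((z-o[2])/d[:,2:]))[:,:2]
def proj(f,P):
    p=(np.atleast_2d(P)-f["origin"])@R.from_euler("xyz",f["orientation"],degrees=True).as_matrix()
    return np.c_[f["fx"]*p[:,0]/p[:,2]+f["cx"],f["fy"]*p[:,1]/p[:,2]+f["cy"]]
def toolmove(target,yaw=None):
    s=readout.get_state(); M=R.from_euler("xyz",s["ee_rot"],degrees=True).as_matrix()
    d=M.T@(np.asarray(target)-s["tcp_pos"]); return d/0.75, M
E
python3 - <<'E'
from h import *
np.set_printoptions(precision=4,suppress=True)
f=vision.grab_frame("top"); c=f["color"]; hsv=cv2.cvtColor(c,cv2.COLOR_RGB2HSV)
def big(m,x0,y0,x1,y1,n=1):
    k=np.zeros_like(m); k[y0:y1,x0:x1]=m[y0:y1,x0:x1]
    cs=cv2.findContours(k,cv2.RETR_EXTERNAL,cv2.CHAIN_APPROX_NONE)[0]
    return sorted(cs,key=cv2.contourArea)[-n:]
def rect(n,cnt,z):
    w=cast(f,cnt.reshape(-1,2),z).astype(np.float32); r=cv2.minAreaRect(w); print(n,r,"\n",cv2.boxPoints(r))
blk=(hsv[...,2]<50).astype(np.uint8)*255
rect("tray",big(cv2.morphologyEx(blk,cv2.MORPH_OPEN,np.ones((13,13))),80,130,240,310)[0],0.018)
brn=((hsv[...,1]>90)&(hsv[...,0]<25)).astype(np.uint8)*255
rect("carton",big(brn,335,140,450,290)[0],0.075)
wht=((hsv[...,1]<45)&(hsv[...,2]>125)).astype(np.uint8)*255
for n,b in dict(c1=(392,158,431,197),c2=(392,230,431,270),t1=(115,160,168,215),t2=(148,215,200,262)).items():
    cnt=cv2.convexHull(big(wht,*b)[0]); w=cast(f,cnt.reshape(-1,2),.074).astype(np.float32)
    print(n,cv2.boundingRect(cnt),"circle",cv2.minEnclosingCircle(w),"rect",cv2.minAreaRect(w))
print("bottle",cast(f,(273,190),.185),"jar",cast(f,(268,104),.075))
v=np.zeros((420,560,3),np.uint8)
a=cv2.resize(c[140:290,335:450],None,fx=4,fy=4,interpolation=cv2.INTER_CUBIC);cv2.imwrite("pics/cart.png",a[:,:,::-1])
E
```

```text
tray ((0.5102640986442566, 0.2317146509885788), (0.18883022665977478, 0.2818801701068878), 73.97759246826172) 
 [[0.3487 0.1799]
 [0.6197 0.1021]
 [0.6718 0.2836]
 [0.4009 0.3614]]
carton ((0.5222740173339844, -0.2169429063796997), (0.23791253566741943, 0.16324155032634735), 0.14010271430015564) 
 [[ 0.4031 -0.1356]
 [ 0.4035 -0.2989]
 [ 0.6414 -0.2983]
 [ 0.641  -0.135 ]]
c1 (395, 160, 33, 33) circle ((0.5952484607696533, -0.25881001353263855), 0.03174004703760147) rect ((0.5953822731971741, -0.25860655307769775), (0.05938802659511566, 0.06104329600930214), 44.54035186767578)
c2 (396, 234, 33, 32) circle ((0.4544544219970703, -0.25746801495552063), 0.031631454825401306) rect ((0.45493075251579285, -0.2574865520000458), (0.05839059501886368, 0.06110774353146553), 0.16485227644443512)
t1 (122, 173, 33, 32) circle ((0.5679166913032532, 0.26195409893989563), 0.0316677987575531) rect ((0.568220853805542, 0.2622184157371521), (0.059203896671533585, 0.06075913459062576), 0.3588566184043884)
t2 (154, 223, 33, 33) circle ((0.4727088510990143, 0.19982001185417175), 0.031334176659584045) rect ((0.472994327545166, 0.19939230382442474), (0.05998282879590988, 0.06017683073878288), 0.25270217657089233)
bottle [[0.5533 0.0056]] jar [[0.7341 0.0168]]
```

View pics/cart.png

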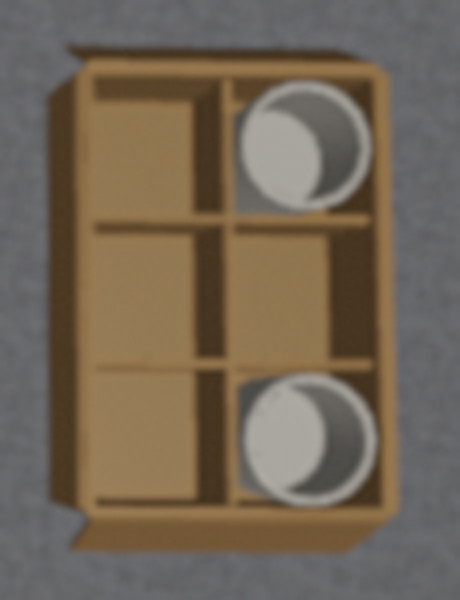

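The crop shows the two white pots in the right-hand column of the carton, at the top and bottom. Measured c1–c2 spacing is 141 mm against an expected 140, and the rim radius is 31.7 mm. The tray pots lie in rows at about ±42–45 mm, so those positions hold. The free places are at world (0.459,0.290) and (0.566,0.172).

```bash
python3 - <<'E'
from h import *
np.set_printoptions(precision=4,suppress=True)
for t in [(.4547,-.2575,.2),(.595,-.2586,.2)]:
    d,M=toolmove(t); print(d)
print(M)
E
```

```text
[ 0.0746  0.4335 -0.2538]
[ 0.0746  0.6064 -0.1824]
[[-0.0004  0.9272  0.3745]
 [ 0.0014  0.3745 -0.9272]
 [-1.      0.0002 -0.0015]]
```

{"name": "play_rows", "arguments": {"plan": [{"gripper":1,"x":0.0,"y":0.152,"z":-0.046},{"gripper":1,"x":0.0,"y":0.303,"z":-0.091},{"gripper":1,"x":0.0,"y":0.455,"z":-0.137},{"gripper":1,"x":0.05,"y":0.606,"z":-0.182},{"gripper":1,"x":0.0746,"y":0.6064,"z":-0.1824},{"gripper":1,"x":0.0746,"y":0.6064,"z":-0.1824},{"gripper":1,"x":0.0746,"y":0.6064,"z":-0.1824},{"gripper":1,"x":0.0746,"y":0.6064,"z":-0.1824}], "newtons": 40}}

```text
invalid input at $.plan[0]: expected keys gripper, x, y, z, spin
```

{"name": "play_rows", "arguments": {"plan": [{"gripper":1}]}}

```text
invalid input at $.plan[0]: expected keys gripper, x, y, z, spin
```

```bash
python3 - <<'E'
from h import *
np.set_printoptions(precision=4,suppress=True)
print(readout.get_state()); print(*toolmove((.595,-.2586,.2)))
E
```

```text
{'time_s': 0.15, 'joints': array([-74.6041,  20.5882,  86.5851,  -0.0003,  72.9109,  -6.5961]), 'dq': array([-0.0454, -0.1162, -0.2812,  0.0605,  0.075 ,  0.0145]), 'tau': array([  0.0001, -52.8026, -27.893 ,  -0.0004,   0.0082,  -0.    ]), 'tcp_pos': array([ 0.2245, -0.5559,  0.2556]), 'ee_rot': array([173.6034,  89.9157, 105.5955]), 'ft_force': array([-0.8177, -0.0535, -0.726 ]), 'moment': array([-0.0445, -0.0015,  0.0031]), 'width': 0.08521885826694166}
[ 0.0746  0.6064 -0.1824] [[-0.0004  0.9272  0.3745]
 [ 0.0014  0.3745 -0.9272]
 [-1.      0.0002 -0.0015]]
```

All five keys are required in each row.

{"name": "play_rows", "arguments": {"plan": [{"gripper":1,"x":0.0,"y":0.152,"z":-0.046,"spin":0},{"gripper":1,"x":0.0,"y":0.303,"z":-0.091,"spin":0},{"gripper":1,"x":0.0,"y":0.455,"z":-0.137,"spin":0},{"gripper":1,"x":0.05,"y":0.606,"z":-0.182,"spin":0},{"gripper":1,"x":0.0746,"y":0.6064,"z":-0.1824,"spin":0},{"gripper":1,"x":0.0746,"y":0.6064,"z":-0.1824,"spin":0},{"gripper":1,"x":0.0746,"y":0.6064,"z":-0.1824,"spin":0},{"gripper":1,"x":0.0746,"y":0.6064,"z":-0.1824,"spin":0}], "newtons": 40}}

```text
time_s: 0.95
tcp_pos: [0.5349, -0.3063, 0.2138]
ee_rot: [-178.5, 89.9, 113.5]
ft_force: [0.5, -0.4, -0.0]
width: -0.0004
```

```bash
python3 - <<'E'
from h import *
np.set_printoptions(precision=4,suppress=True)
s=readout.get_state();print(s["tcp_pos"],s["width"],s["time_s"]); print(*toolmove((.595,-.2586,.2)))
E
```

```text
[ 0.5349 -0.3063  0.2138] -0.00036923843967032747 0.95
[ 0.0185  0.0982 -0.0289] [[-0.0006  0.9272  0.3745]
 [ 0.0014  0.3745 -0.9272]
 [-1.     -0.     -0.0016]]
```

{"name": "play_rows", "arguments": {"plan": [{"gripper":1,"x":0.0185,"y":0.0982,"z":-0.0289,"spin":0},{"gripper":1,"x":0.0185,"y":0.0982,"z":-0.0289,"spin":0},{"gripper":1,"x":0.0185,"y":0.0982,"z":-0.0289,"spin":0},{"gripper":1,"x":0.0185,"y":0.0982,"z":-0.0289,"spin":0},{"gripper":1,"x":0.0185,"y":0.0982,"z":-0.0289,"spin":0},{"gripper":1,"x":0.0185,"y":0.0982,"z":-0.0289,"spin":0}]}}

```text
time_s: 1.55
tcp_pos: [0.5941, -0.2598, 0.2003]
ee_rot: [-172.0, 89.9, 119.9]
ft_force: [0.4, 0.5, -0.1]
width: -0.0002
```

```bash
python3 - <<'E'
from h import *
np.set_printoptions(precision=4,suppress=True)
s=readout.get_state();print(s["tcp_pos"],s["width"],s["time_s"]); print(*toolmove((.595,-.2586,.1)))
f=vision.grab_frame("wrist"); print({k:v for k,v in f.items() if k!="color"})
c=f["color"]
g=vision.grab_frame("top"); t=g["color"][120:300,335:475]
t=cv2.resize(t,(327,420)); cv2.imwrite("pics/w1.png",np.hstack([cv2.resize(c,(470,352)),np.zeros((352,3,3),np.uint8),t[:352]])[:,:,::-1])
hsv=cv2.cvtColor(c,cv2.COLOR_RGB2HSV)
p=proj(f,[(.595,-.2586,.074),(.595+.031,-.2586,.074),(.595,-.2586+.031,.074)]); print(p)
cv2.imwrite("pics/wfull.png",c[:,:,::-1])
E
```

```text
[ 0.5941 -0.2598  0.2003] -0.00023556681169671834 1.55
[ 0.1337  0.0017 -0.0008] [[-0.0007  0.9279  0.373 ]
 [ 0.0012  0.373  -0.9279]
 [-1.     -0.0002 -0.0013]]
{'fx': 366.8600551986256, 'fy': 366.8600551986256, 'cx': 278.51912259729954, 'cy': 214.0924375337802, 'origin': array([ 0.6691, -0.2295,  0.3184]), 'orientation': array([161.6283,   0.128 , -68.1593])}
[[278.4632 211.9726]
 [295.5255 171.5005]
 [236.8134 196.0714]]
```

View pics/w1.png

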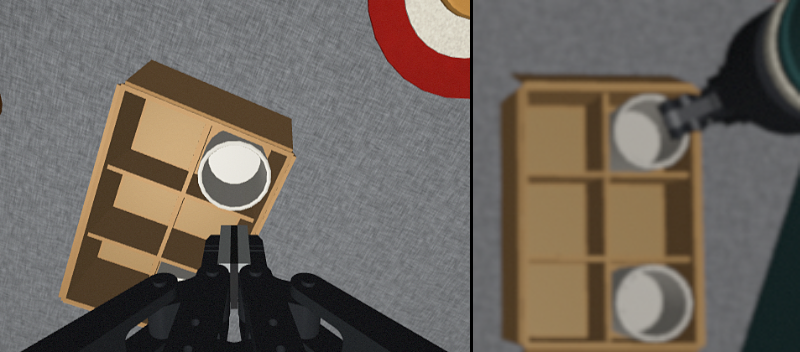

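The wrist view (picture 4) shows the fingers shut, with the c1 rim at about full-image (279,209) against a predicted (278.5,212). I'll refine that from this nearer view.

```bash
cat >> h.py <<'E'
def rim(f,near,r=.031,z=.074):
    """fit the white rim circle near a world point, from a frame"""
    hsv=cv2.cvtColor(f["color"],cv2.COLOR_RGB2HSV)
    m=((hsv[...,1]<40)&(hsv[...,2]>150)).astype(np.uint8)
    v,u=np.nonzero(m); w=cast(f,np.c_[u,v],z); k=np.hypot(*(w-near).T)<r+.012
    h=cv2.convexHull(w[k].astype(np.float32))
    return cv2.minEnclosingCircle(h), h.mean(0), k.sum()
E
python3 - <<'E'
from h import *
np.set_printoptions(precision=4,suppress=True)
f=vision.grab_frame("wrist")
print(rim(f,(.595,-.2586)))
E
```

```text
(((0.5957723259925842, -0.25850826501846313), 0.03089984506368637), array([[ 0.5947, -0.2565]], dtype=float32), np.int64(3428))
```

The fit gives (0.5958,-0.2585) with radius 30.9 mm, which agrees with the top view. I descend with the fingers shut.

{"name": "play_rows", "arguments": {"plan": [{"gripper":1,"x":0.03,"y":0.0024,"z":-0.0008,"spin":0},{"gripper":1,"x":0.07,"y":0.0024,"z":-0.0008,"spin":0},{"gripper":1,"x":0.1,"y":0.0024,"z":-0.0008,"spin":0},{"gripper":1,"x":0.12,"y":0.0024,"z":-0.0008,"spin":0},{"gripper":1,"x":0.125,"y":0.0024,"z":-0.0008,"spin":0},{"gripper":1,"x":0.125,"y":0.0024,"z":-0.0008,"spin":0}]}}

```text
time_s: 2.3
tcp_pos: [0.5957, -0.2584, 0.1065]
ee_rot: [-174.7, 89.9, 117.2]
ft_force: [-1.0, -0.7, 0.3]
width: -0.0003
```

{"name": "play_rows", "arguments": {"plan": [{"gripper":1,"x":0.01,"y":0,"z":0,"spin":0},{"gripper":1,"x":0.02,"y":0,"z":0,"spin":0},{"gripper":1,"x":0.03,"y":0,"z":0,"spin":0},{"gripper":1,"x":0.04,"y":0,"z":0,"spin":0},{"gripper":1,"x":0.045,"y":0,"z":0,"spin":0},{"gripper":1,"x":0.045,"y":0,"z":0,"spin":0}]}}

```text
time_s: 2.9
tcp_pos: [0.5952, -0.2581, 0.0718]
ee_rot: [-158.5, 89.8, 133.4]
ft_force: [0.3, 0.9, -0.1]
width: -0.0
```

```bash
python3 - <<'E'
from h import *
np.set_printoptions(precision=4,suppress=True)
s=readout.get_state();print(s["tcp_pos"],s["ft_force"]); print(toolmove((.5956,-.2585,.057))[0])
f=vision.grab_frame("wrist"); cv2.imwrite("pics/w2.png",f["color"][:,:,::-1])
E
```

```text
[ 0.5952 -0.2581  0.0718] [ 0.3363  0.9256 -0.1205]
[0.0198 0.0003 0.0008]
```

View pics/w2.png

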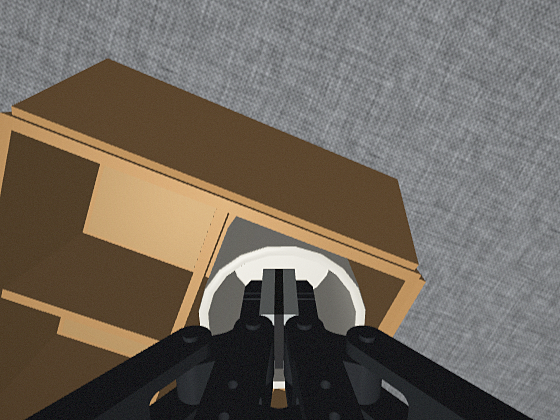

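The wrist view (picture 5) shows the closed fingertips centred inside the pot: the rim spans columns 200–365 and the fingers sit at 278. I go down a further 13 mm slowly and check the force.

{"name": "play_rows", "arguments": {"plan": [{"gripper":1,"x":0.004,"y":0.0003,"z":0.0008,"spin":0},{"gripper":1,"x":0.008,"y":0.0003,"z":0.0008,"spin":0},{"gripper":1,"x":0.012,"y":0.0003,"z":0.0008,"spin":0},{"gripper":1,"x":0.016,"y":0.0003,"z":0.0008,"spin":0},{"gripper":1,"x":0.0185,"y":0.0003,"z":0.0008,"spin":0},{"gripper":1,"x":0.0185,"y":0.0003,"z":0.0008,"spin":0}]}}

```text
time_s: 3.55
tcp_pos: [0.5956, -0.2586, 0.058]
ee_rot: [-158.9, 89.8, 133.0]
ft_force: [0.6, 0.2, 0.3]
width: -0.0003
```

{"name": "play_rows", "arguments": {"plan": [{"gripper":-1,"x":0,"y":0,"z":0,"spin":0},{"gripper":-1,"x":0,"y":0,"z":0,"spin":0},{"gripper":-1,"x":0,"y":0,"z":0,"spin":0},{"gripper":-1,"x":0,"y":0,"z":0,"spin":0},{"gripper":-1,"x":0,"y":0,"z":0,"spin":0},{"gripper":-1,"x":0,"y":0,"z":0,"spin":0}], "newtons": 40}}

```text
time_s: 4.15
tcp_pos: [0.5967, -0.2591, 0.0602]
ee_rot: [128.6, 89.9, 60.5]
ft_force: [-0.6, -0.3, 12.7]
width: 0.0247
```

{"name": "play_rows", "arguments": {"plan": [{"gripper":-1,"x":-0.005,"y":0,"z":0,"spin":0},{"gripper":-1,"x":-0.01,"y":0,"z":0,"spin":0},{"gripper":-1,"x":-0.015,"y":0,"z":0,"spin":0},{"gripper":-1,"x":-0.02,"y":0,"z":0,"spin":0},{"gripper":-1,"x":-0.027,"y":0,"z":0,"spin":0},{"gripper":-1,"x":-0.027,"y":0,"z":0,"spin":0}]}}

```text
time_s: 4.75
tcp_pos: [0.5972, -0.2593, 0.0812]
ee_rot: [76.5, 89.9, 8.4]
ft_force: [0.1, -0.9, -2.7]
width: 0.0251
```

```bash
python3 - <<'E'
from h import *
np.set_printoptions(precision=4,suppress=True)
s=readout.get_state();print(s["tcp_pos"],s["ft_force"],s["moment"],s["width"])
f=vision.grab_frame("wrist");g=vision.grab_frame("side")
cv2.imwrite("pics/w3.png",np.hstack([cv2.resize(f["color"],(400,300)),cv2.resize(g["color"][60:240,200:440],(400,300))])[:,:,::-1])
E
```

```text
[ 0.5972 -0.2593  0.0812] [ 0.1372 -0.9158 -2.7375] [-0.0306 -0.0221 -0.0833] 0.02511549911070552
```

View pics/w3.png

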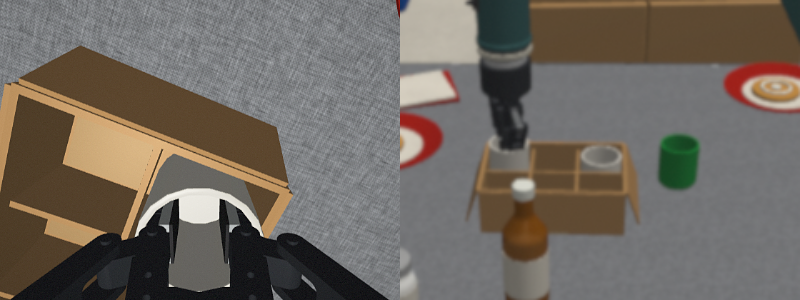

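Picture 6 shows the pot rising with its rim above the carton wall. The spread is 25 mm and the load −2.7 N, which matches a 0.22 kg pot. I lift it clear next.

{"name": "play_rows", "arguments": {"plan": [{"gripper":-1,"x":-0.02,"y":0,"z":0,"spin":0},{"gripper":-1,"x":-0.04,"y":0,"z":0,"spin":0},{"gripper":-1,"x":-0.06,"y":0,"z":0,"spin":0},{"gripper":-1,"x":-0.08,"y":0,"z":0,"spin":0},{"gripper":-1,"x":-0.1,"y":0,"z":0,"spin":0},{"gripper":-1,"x":-0.12,"y":0,"z":0,"spin":0},{"gripper":-1,"x":-0.14,"y":0,"z":0,"spin":0},{"gripper":-1,"x":-0.16,"y":0,"z":0,"spin":0}]}}

```text
time_s: 5.65
tcp_pos: [0.5967, -0.2592, 0.2019]
ee_rot: [105.1, 89.9, 37.0]
ft_force: [0.4, -0.7, -3.0]
width: 0.0251
```

{"name": "play_rows", "arguments": {"plan": [{"gripper":-1,"x":-0.03,"y":0,"z":0,"spin":0},{"gripper":-1,"x":-0.06,"y":0,"z":0,"spin":0},{"gripper":-1,"x":-0.09,"y":0,"z":0,"spin":0},{"gripper":-1,"x":-0.12,"y":0,"z":0,"spin":0},{"gripper":-1,"x":-0.15,"y":0,"z":0,"spin":0},{"gripper":-1,"x":-0.16,"y":0,"z":0,"spin":0},{"gripper":-1,"x":-0.16,"y":0,"z":0,"spin":0}]}}

```text
time_s: 6.35
tcp_pos: [0.5971, -0.2595, 0.3234]
ee_rot: [55.8, 89.8, -12.3]
ft_force: [-0.1, -0.4, -2.9]
width: 0.0247
```

```bash
python3 - <<'E'
from h import *
np.set_printoptions(precision=4,suppress=True)
s=readout.get_state();print(s["tcp_pos"],s["ft_force"],s["width"],s["joints"])
print(toolmove((.566,.172,.33)))
E
```

```text
[ 0.5971 -0.2595  0.3234] [-0.1172 -0.3824 -2.9351] 0.024746205735816672 [-29.5993  21.9802  74.7214   0.0559  83.1205  38.493 ]
(array([-0.0093,  0.1762, -0.5493]), array([[ 0.0032,  0.9278,  0.373 ],
       [-0.0007,  0.373 , -0.9278],
       [-1.    ,  0.0027,  0.0018]]))
```

{"name": "play_rows", "arguments": {"plan": [{"gripper":-1,"x":-0.009,"y":0.007,"z":-0.02,"spin":0},{"gripper":-1,"x":-0.009,"y":0.019,"z":-0.06,"spin":0},{"gripper":-1,"x":-0.009,"y":0.032,"z":-0.1,"spin":0},{"gripper":-1,"x":-0.009,"y":0.045,"z":-0.14,"spin":0},{"gripper":-1,"x":-0.009,"y":0.058,"z":-0.18,"spin":0},{"gripper":-1,"x":-0.009,"y":0.071,"z":-0.22,"spin":0},{"gripper":-1,"x":-0.009,"y":0.083,"z":-0.26,"spin":0},{"gripper":-1,"x":-0.009,"y":0.096,"z":-0.3,"spin":0}]}}

```text
time_s: 7.15
tcp_pos: [0.5785, -0.0216, 0.3289]
ee_rot: [87.4, 90.0, 19.4]
ft_force: [-0.4, 0.5, -2.9]
width: 0.0249
```

{"name": "play_rows", "arguments": {"plan": [{"gripper":-1,"x":0,"y":0.013,"z":-0.04,"spin":0},{"gripper":-1,"x":0,"y":0.026,"z":-0.08,"spin":0},{"gripper":-1,"x":0,"y":0.039,"z":-0.12,"spin":0},{"gripper":-1,"x":0,"y":0.052,"z":-0.16,"spin":0},{"gripper":-1,"x":0,"y":0.065,"z":-0.2,"spin":0},{"gripper":-1,"x":0,"y":0.078,"z":-0.24,"spin":0},{"gripper":-1,"x":0,"y":0.081,"z":-0.25,"spin":0},{"gripper":-1,"x":0,"y":0.081,"z":-0.25,"spin":0}]}}

```text
time_s: 7.95
tcp_pos: [0.5635, 0.1766, 0.3279]
ee_rot: [-113.6, 89.9, 178.5]
ft_force: [-0.7, -1.0, -2.9]
width: 0.0249
```

```bash
python3 - <<'E'
from h import *
np.set_printoptions(precision=4,suppress=True)
s=readout.get_state();print(s["tcp_pos"],s["ft_force"],s["width"],s["joints"])
print(toolmove((.566,.172,.12)))
f=vision.grab_frame("wrist")
for p in [(.568,.262),(.473,.1995)]: print(rim(f,p))
cv2.imwrite("pics/w4.png",f["color"][:,:,::-1])
E
```

```text
[0.5635 0.1766 0.3279] [-0.7267 -1.0001 -2.9157] 0.024948649274977086 [10.6904 16.6707 81.9979  0.0202 81.424  78.6213]
(array([0.2773, 0.0012, 0.0071]), array([[-0.0017,  0.9267,  0.3757],
       [ 0.    ,  0.3757, -0.9268],
       [-1.    , -0.0015, -0.0007]]))
(((0.56983482837677, 0.2681434154510498), 0.03686815872788429), array([[0.5706, 0.2563]], dtype=float32), np.int64(2132))
(((0.46911582350730896, 0.19556313753128052), 0.038175273686647415), array([[0.4662, 0.2043]], dtype=float32), np.int64(683))
```

View pics/w4.png

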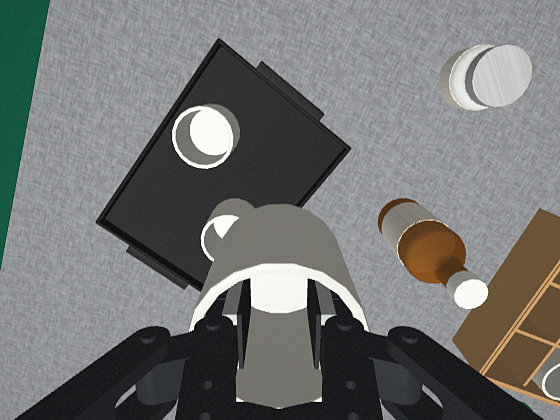

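The wrist view (picture 7) shows the pot held straight. Three tray corners are visible at (219,39), (350,149) and (98,221), and I use them to check the target while starting down.

```bash
python3 - <<'E'
from h import *
np.set_printoptions(precision=4,suppress=True)
f=vision.grab_frame("wrist")
w=cast(f,[(219,39),(350,149),(98,221)],.018);print(w, "centre",(w[1]+w[2])/2, np.linalg.norm(w[0]-w[1]),np.linalg.norm(w[0]-w[2]))
c=(w[1]+w[2])/2; u=(w[0]-w[2])/np.linalg.norm(w[0]-w[2]); v=np.array([-u[1],u[0]])
print("u",u,"v",v)
for p in [(.568,.262),(.473,.1995),cast(f,(203,137),.074)[0]]: print(p,(p-c)@u,(p-c)@v)
print("A",c-.065*u+.042*v,"B",c+.07*u-.042*v)
E
```

```text
[[0.6645 0.2848]
 [0.6114 0.1057]
 [0.4144 0.3569]] centre [0.5129 0.2313] 0.1867516870942462 0.26027345257803547
u [ 0.9608 -0.2772] v [0.2772 0.9608]
(0.568, 0.262) 0.04443721572668788 0.044747580086106895
(0.473, 0.1995) -0.02951062601350723 -0.041640883854207784
[0.5708 0.2602] 0.047656122406568156 0.04384618426024791
A [0.4621 0.2897] B [0.5685 0.1716]
```

{"name": "play_rows", "arguments": {"plan": [{"gripper":-1,"x":0.03,"y":0.0012,"z":0.007,"spin":0},{"gripper":-1,"x":0.07,"y":0.0012,"z":0.007,"spin":0},{"gripper":-1,"x":0.11,"y":0.0012,"z":0.007,"spin":0},{"gripper":-1,"x":0.15,"y":0.0012,"z":0.007,"spin":0},{"gripper":-1,"x":0.19,"y":0.0012,"z":0.007,"spin":0},{"gripper":-1,"x":0.22,"y":0.0012,"z":0.007,"spin":0},{"gripper":-1,"x":0.25,"y":0.0012,"z":0.007,"spin":0},{"gripper":-1,"x":0.25,"y":0.0012,"z":0.007,"spin":0}]}}

```text
time_s: 8.85
tcp_pos: [0.5645, 0.1681, 0.1377]
ee_rot: [-94.5, 89.6, -162.7]
ft_force: [0.1, -0.3, -2.8]
width: 0.0252
```

```bash
python3 - <<'E'
from h import *
np.set_printoptions(precision=4,suppress=True)
s=readout.get_state();print(s["tcp_pos"],s["ft_force"],s["width"])
print(toolmove((.566,.172,.065))[0])
E
```

```text
[0.5645 0.1681 0.1377] [ 0.0807 -0.3098 -2.7674] 0.025161773328443347
[ 0.097   0.0045 -0.004 ]
```

{"name": "play_rows", "arguments": {"plan": [{"gripper":-1,"x":0.025,"y":0.006,"z":-0.003,"spin":0},{"gripper":-1,"x":0.045,"y":0.006,"z":-0.003,"spin":0},{"gripper":-1,"x":0.065,"y":0.006,"z":-0.003,"spin":0},{"gripper":-1,"x":0.08,"y":0.006,"z":-0.003,"spin":0},{"gripper":-1,"x":0.092,"y":0.006,"z":-0.003,"spin":0},{"gripper":-1,"x":0.092,"y":0.006,"z":-0.003,"spin":0},{"gripper":-1,"x":0.092,"y":0.006,"z":-0.003,"spin":0}]}}

```text
time_s: 9.55
tcp_pos: [0.5677, 0.1716, 0.0691]
ee_rot: [-93.9, 89.6, -162.1]
ft_force: [0.0, 0.4, -1.8]
width: 0.0248
```

{"name": "play_rows", "arguments": {"plan": [{"gripper":-1,"x":0.001,"y":0,"z":0,"spin":0},{"gripper":-1,"x":0.002,"y":0,"z":0,"spin":0},{"gripper":-1,"x":0.003,"y":0,"z":0,"spin":0},{"gripper":-1,"x":0.004,"y":0,"z":0,"spin":0},{"gripper":-1,"x":0.004,"y":0,"z":0,"spin":0}]}}

```text
time_s: 10.05
tcp_pos: [0.5676, 0.1716, 0.0661]
ee_rot: [-94.1, 89.6, -162.2]
ft_force: [0.4, 0.3, -2.4]
width: 0.025
```

{"name": "play_rows", "arguments": {"plan": [{"gripper":-1,"x":0.0015,"y":0,"z":0,"spin":0},{"gripper":-1,"x":0.003,"y":0,"z":0,"spin":0},{"gripper":-1,"x":0.004,"y":0,"z":0,"spin":0},{"gripper":-1,"x":0.004,"y":0,"z":0,"spin":0}]}}

```text
time_s: 10.45
tcp_pos: [0.5674, 0.1716, 0.0629]
ee_rot: [-94.3, 89.6, -162.5]
ft_force: [0.1, 0.5, -2.9]
width: 0.0248
```

{"name": "play_rows", "arguments": {"plan": [{"gripper":-1,"x":0.001,"y":0,"z":0,"spin":0},{"gripper":-1,"x":0.002,"y":0,"z":0,"spin":0},{"gripper":-1,"x":0.002,"y":0,"z":0,"spin":0}]}}

```text
time_s: 10.75
tcp_pos: [0.5674, 0.1716, 0.0613]
ee_rot: [-94.5, 89.5, -162.7]
ft_force: [0.2, 0.2, -2.9]
width: 0.0248
```

{"name": "play_rows", "arguments": {"plan": [{"gripper":-1,"x":0.001,"y":0,"z":0,"spin":0},{"gripper":-1,"x":0.0015,"y":0,"z":0,"spin":0},{"gripper":-1,"x":0.0015,"y":0,"z":0,"spin":0}]}}

```text
time_s: 11.05
tcp_pos: [0.5674, 0.1716, 0.0604]
ee_rot: [-94.1, 89.6, -162.2]
ft_force: [-0.9, -0.7, 1.3]
width: 0.0247
```

{"name": "play_rows", "arguments": {"plan": [{"gripper":-1,"x":0.001,"y":0,"z":0,"spin":0},{"gripper":-1,"x":0.0015,"y":0,"z":0,"spin":0},{"gripper":-1,"x":0.0015,"y":0,"z":0,"spin":0}]}}

```text
time_s: 11.35
tcp_pos: [0.5673, 0.1715, 0.0603]
ee_rot: [-93.4, 89.6, -161.5]
ft_force: [-3.4, -1.1, 9.3]
width: 0.0246
```

The pot touched down at z = 0.0604 as predicted, with a gentle 9 N. I shut the fingers to release it, then rise straight up.

{"name": "play_rows", "arguments": {"plan": [{"gripper":1,"x":0,"y":0,"z":0,"spin":0},{"gripper":1,"x":0,"y":0,"z":0,"spin":0},{"gripper":1,"x":0,"y":0,"z":0,"spin":0},{"gripper":1,"x":0,"y":0,"z":0,"spin":0},{"gripper":1,"x":0,"y":0,"z":0,"spin":0},{"gripper":1,"x":0,"y":0,"z":0,"spin":0}], "newtons": 40}}

```text
time_s: 11.95
tcp_pos: [0.5676, 0.1716, 0.0603]
ee_rot: [-93.0, 89.6, -161.1]
ft_force: [-0.0, 0.2, -0.0]
width: 0.0003
```

{"name": "play_rows", "arguments": {"plan": [{"gripper":1,"x":-0.01,"y":0,"z":0,"spin":0},{"gripper":1,"x":-0.02,"y":0,"z":0,"spin":0},{"gripper":1,"x":-0.04,"y":0,"z":0,"spin":0},{"gripper":1,"x":-0.06,"y":0,"z":0,"spin":0},{"gripper":1,"x":-0.1,"y":0,"z":0,"spin":0},{"gripper":1,"x":-0.16,"y":0,"z":0,"spin":0},{"gripper":1,"x":-0.22,"y":0,"z":0,"spin":0},{"gripper":1,"x":-0.28,"y":0,"z":0,"spin":0}]}}

```text
time_s: 12.75
tcp_pos: [0.5687, 0.172, 0.2728]
ee_rot: [-92.6, 89.6, -160.7]
ft_force: [1.0, 0.3, 0.2]
width: -0.0
```

```bash
python3 - <<'E'
from h import *
np.set_printoptions(precision=4,suppress=True)
s=readout.get_state();print(s["tcp_pos"],s["ft_force"],s["width"])
print(toolmove((.4547,-.2575,.30)))
f=vision.grab_frame("wrist"); print(rim(f,(.5675,.1715))[0]); g=vision.grab_frame("side")
cv2.imwrite("pics/w5.png",np.hstack([cv2.resize(f["color"],(400,300)),cv2.resize(g["color"][190:400,150:430],(400,300))])[:,:,::-1])
E
```

```text
[0.5687 0.172  0.2728] [1.042  0.3415 0.2094] -2.842057861841172e-05
(array([-0.0341, -0.3543,  0.475 ]), array([[-0.006 ,  0.9282,  0.372 ],
       [-0.0021,  0.372 , -0.9282],
       [-1.    , -0.0064, -0.0003]]))
((0.5657938122749329, 0.1651616096496582), 0.037510622292757034)
```

View pics/w5.png

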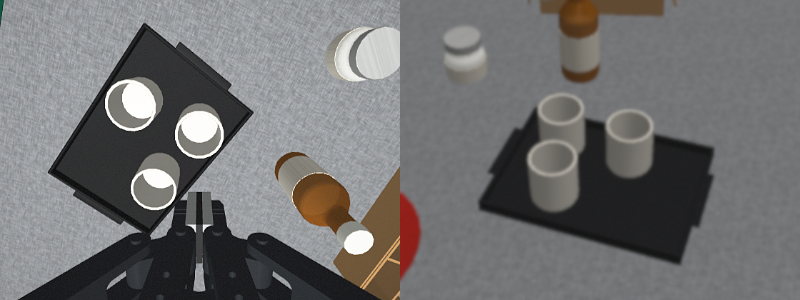

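Picture 8 shows pot 1 standing upright on the tray floor, clear of the two others and the edges. Now the second pot.

{"name": "play_rows", "arguments": {"plan": [{"gripper":1,"x":-0.034,"y":-0.037,"z":0.05,"spin":0},{"gripper":1,"x":-0.034,"y":-0.075,"z":0.1,"spin":0},{"gripper":1,"x":-0.034,"y":-0.112,"z":0.15,"spin":0},{"gripper":1,"x":-0.034,"y":-0.149,"z":0.2,"spin":0},{"gripper":1,"x":-0.034,"y":-0.187,"z":0.25,"spin":0},{"gripper":1,"x":-0.034,"y":-0.224,"z":0.3,"spin":0},{"gripper":1,"x":-0.034,"y":-0.261,"z":0.35,"spin":0},{"gripper":1,"x":-0.034,"y":-0.298,"z":0.4,"spin":0}]}}

```text
time_s: 13.65
tcp_pos: [0.476, -0.1903, 0.3032]
ee_rot: [69.7, 89.6, 1.5]
ft_force: [-0.2, 0.5, 0.8]
width: -0.0003
```

```bash
python3 - <<'E'
from h import *
np.set_printoptions(precision=4,suppress=True)
s=readout.get_state();print(s["tcp_pos"]); print(*toolmove((.455,-.2577,.2)))
E
```

```text
[ 0.476  -0.1903  0.3032]
[ 0.1374 -0.0604  0.0727] [[ 0.0073  0.9282  0.3721]
 [ 0.0002  0.3721 -0.9282]
 [-1.      0.0068  0.0025]]
```

{"name": "play_rows", "arguments": {"plan": [{"gripper":1,"x":0.03,"y":-0.03,"z":0.036,"spin":0},{"gripper":1,"x":0.07,"y":-0.06,"z":0.0725,"spin":0},{"gripper":1,"x":0.1,"y":-0.06,"z":0.0725,"spin":0},{"gripper":1,"x":0.137,"y":-0.06,"z":0.0725,"spin":0},{"gripper":1,"x":0.137,"y":-0.06,"z":0.0725,"spin":0},{"gripper":1,"x":0.137,"y":-0.06,"z":0.0725,"spin":0}]}}

```text
time_s: 14.25
tcp_pos: [0.4549, -0.2572, 0.2004]
ee_rot: [76.6, 89.6, 8.5]
ft_force: [0.7, 0.6, 1.1]
width: 0.0001
```

```bash
python3 - <<'E'
from h import *
np.set_printoptions(precision=4,suppress=True)
s=readout.get_state();print(s["tcp_pos"])
f=vision.grab_frame("wrist"); c=rim(f,(.455,-.2577))[0]; print(c)
print(*toolmove((*c[0],.075)))
E
```

```text
[ 0.4549 -0.2572  0.2004]
((0.45505836606025696, -0.2571811079978943), 0.03075900301337242)
[ 0.1683 -0.0018 -0.0014] [[ 0.0081  0.928   0.3725]
 [-0.0004  0.3725 -0.928 ]
 [-1.      0.0073  0.0034]]
```

The rim fit is (0.4551,-0.2572) with radius 30.8 mm, so the tool is centred. I descend with the fingers shut.

{"name": "play_rows", "arguments": {"plan": [{"gripper":1,"x":0.035,"y":0,"z":0,"spin":0},{"gripper":1,"x":0.075,"y":-0.001,"z":-0.0005,"spin":0},{"gripper":1,"x":0.105,"y":-0.001,"z":-0.001,"spin":0},{"gripper":1,"x":0.125,"y":-0.0013,"z":-0.001,"spin":0},{"gripper":1,"x":0.14,"y":-0.0015,"z":-0.001,"spin":0},{"gripper":1,"x":0.155,"y":-0.0018,"z":-0.0014,"spin":0},{"gripper":1,"x":0.168,"y":-0.0018,"z":-0.0014,"spin":0},{"gripper":1,"x":0.168,"y":-0.0018,"z":-0.0014,"spin":0}]}}

```text
time_s: 15.1
tcp_pos: [0.4548, -0.2569, 0.0746]
ee_rot: [70.2, 89.6, 2.1]
ft_force: [-0.4, -0.2, -0.3]
width: -0.0001
```

```bash
python3 - <<'E'
from h import *
np.set_printoptions(precision=4,suppress=True)
s=readout.get_state();print(s["tcp_pos"],s["ft_force"])
print(toolmove((.455,-.2572,.058))[0])
E
```

```text
[ 0.4548 -0.2569  0.0746] [-0.4293 -0.1544 -0.278 ]
[ 0.0221 -0.0001  0.0005]
```

{"name": "play_rows", "arguments": {"plan": [{"gripper":1,"x":0.006,"y":0,"z":0.0005,"spin":0},{"gripper":1,"x":0.012,"y":0,"z":0.0005,"spin":0},{"gripper":1,"x":0.018,"y":0,"z":0.0005,"spin":0},{"gripper":1,"x":0.022,"y":0,"z":0.0005,"spin":0},{"gripper":1,"x":0.022,"y":0,"z":0.0005,"spin":0},{"gripper":1,"x":0.022,"y":0,"z":0.0005,"spin":0}]}}

```text
time_s: 15.7
tcp_pos: [0.455, -0.2572, 0.058]
ee_rot: [70.9, 89.6, 2.8]
ft_force: [-0.0, 0.4, -0.3]
width: -0.0001
```

{"name": "play_rows", "arguments": {"plan": [{"gripper":-1,"x":0,"y":0,"z":0,"spin":0},{"gripper":-1,"x":0,"y":0,"z":0,"spin":0},{"gripper":-1,"x":0,"y":0,"z":0,"spin":0},{"gripper":-1,"x":0,"y":0,"z":0,"spin":0},{"gripper":-1,"x":0,"y":0,"z":0,"spin":0},{"gripper":-1,"x":0,"y":0,"z":0,"spin":0}], "newtons": 40}}

```text
time_s: 16.3
tcp_pos: [0.456, -0.2576, 0.0602]
ee_rot: [64.2, 89.5, -3.9]
ft_force: [-2.1, 2.1, 22.1]
width: 0.0249
```

{"name": "play_rows", "arguments": {"plan": [{"gripper":-1,"x":-0.005,"y":0,"z":0,"spin":0},{"gripper":-1,"x":-0.01,"y":0,"z":0,"spin":0},{"gripper":-1,"x":-0.015,"y":0,"z":0,"spin":0},{"gripper":-1,"x":-0.02,"y":0,"z":0,"spin":0},{"gripper":-1,"x":-0.03,"y":0,"z":0,"spin":0},{"gripper":-1,"x":-0.04,"y":0,"z":0,"spin":0}]}}

```text
time_s: 16.9
tcp_pos: [0.4555, -0.2574, 0.0906]
ee_rot: [66.0, 89.5, -2.1]
ft_force: [-0.4, -1.1, -2.1]
width: 0.025
```

It is held at 25 mm spread with a load of −2.1 N. I lift it clear.

{"name": "play_rows", "arguments": {"plan": [{"gripper":-1,"x":-0.02,"y":0,"z":0,"spin":0},{"gripper":-1,"x":-0.04,"y":0,"z":0,"spin":0},{"gripper":-1,"x":-0.07,"y":0,"z":0,"spin":0},{"gripper":-1,"x":-0.1,"y":0,"z":0,"spin":0},{"gripper":-1,"x":-0.13,"y":0,"z":0,"spin":0},{"gripper":-1,"x":-0.16,"y":0,"z":0,"spin":0},{"gripper":-1,"x":-0.19,"y":0,"z":0,"spin":0},{"gripper":-1,"x":-0.22,"y":0,"z":0,"spin":0}]}}

```text
time_s: 17.7
tcp_pos: [0.4537, -0.2571, 0.2569]
ee_rot: [66.0, 89.5, -2.1]
ft_force: [0.4, -0.4, -2.7]
width: 0.0249
```

{"name": "play_rows", "arguments": {"plan": [{"gripper":-1,"x":-0.03,"y":0,"z":0,"spin":0},{"gripper":-1,"x":-0.06,"y":0,"z":0,"spin":0},{"gripper":-1,"x":-0.09,"y":0,"z":0,"spin":0},{"gripper":-1,"x":-0.1,"y":0,"z":0,"spin":0},{"gripper":-1,"x":-0.1,"y":0,"z":0,"spin":0},{"gripper":-1,"x":-0.1,"y":0,"z":0,"spin":0}]}}

```text
time_s: 18.3
tcp_pos: [0.4525, -0.2567, 0.331]
ee_rot: [72.3, 89.6, 4.1]
ft_force: [-0.0, -0.6, -3.2]
width: 0.0251
```

```bash
python3 - <<'E'
from h import *
np.set_printoptions(precision=4,suppress=True)
s=readout.get_state();print(s["tcp_pos"],s["ft_force"],s["width"],s["joints"])
print(*toolmove((.461,.290,.33)))
E
```

```text
[ 0.4525 -0.2567  0.331 ] [-0.0185 -0.6146 -3.2064] 0.025091766284372995 [-37.3735  10.1337  90.3735   0.2972  79.163   30.7246]
[ 0.0018  0.2818 -0.6723] [[ 0.0077  0.9282  0.3721]
 [ 0.0006  0.3721 -0.9282]
 [-1.      0.0073  0.0023]]
```

{"name": "play_rows", "arguments": {"plan": [{"gripper":-1,"x":0.001,"y":0.01,"z":-0.024,"spin":0},{"gripper":-1,"x":0.001,"y":0.025,"z":-0.06,"spin":0},{"gripper":-1,"x":0.001,"y":0.044,"z":-0.105,"spin":0},{"gripper":-1,"x":0.001,"y":0.063,"z":-0.15,"spin":0},{"gripper":-1,"x":0.001,"y":0.082,"z":-0.195,"spin":0},{"gripper":-1,"x":0.001,"y":0.101,"z":-0.24,"spin":0},{"gripper":-1,"x":0.001,"y":0.119,"z":-0.285,"spin":0},{"gripper":-1,"x":0.001,"y":0.138,"z":-0.33,"spin":0}]}}

```text
time_s: 19.1
tcp_pos: [0.4553, 0.0131, 0.3289]
ee_rot: [79.6, 89.7, 11.4]
ft_force: [1.1, 1.2, -1.9]
width: 0.0252
```

{"name": "play_rows", "arguments": {"plan": [{"gripper":-1,"x":0,"y":0.019,"z":-0.045,"spin":0},{"gripper":-1,"x":0,"y":0.038,"z":-0.09,"spin":0},{"gripper":-1,"x":0,"y":0.057,"z":-0.135,"spin":0},{"gripper":-1,"x":0,"y":0.075,"z":-0.18,"spin":0},{"gripper":-1,"x":0,"y":0.094,"z":-0.225,"spin":0},{"gripper":-1,"x":0,"y":0.113,"z":-0.27,"spin":0},{"gripper":-1,"x":0,"y":0.132,"z":-0.315,"spin":0},{"gripper":-1,"x":0,"y":0.142,"z":-0.34,"spin":0}]}}

```text
time_s: 19.9
tcp_pos: [0.4583, 0.2918, 0.3273]
ee_rot: [88.5, 89.9, 20.4]
ft_force: [0.3, -0.3, -3.4]
width: 0.025
```

{"name": "play_rows", "arguments": {"plan": [{"gripper":-1,"x":0,"y":0.01,"z":-0.02,"spin":0},{"gripper":-1,"x":0,"y":0.01,"z":-0.02,"spin":0}]}}

```text
time_s: 20.1
tcp_pos: [0.4588, 0.3103, 0.3252]
ee_rot: [-129.0, 89.9, 163.0]
ft_force: [-0.2, -1.1, -3.0]
width: 0.0253
```

```bash
python3 - <<'E'
from h import *
np.set_printoptions(precision=4,suppress=True)
s=readout.get_state();print(s["tcp_pos"],s["ft_force"],s["width"],s["joints"])
print(*toolmove((.461,.290,.11)))
E
```

```text
[0.4588 0.3103 0.3252] [-0.1647 -1.0831 -2.9759] 0.025314843550548922 [26.8997 13.5462 86.7276  0.0418 79.769  94.8317]
[ 0.2869 -0.0072  0.0264] [[-0.001   0.9268  0.3756]
 [ 0.0003  0.3756 -0.9268]
 [-1.     -0.0008 -0.0007]]
```

{"name": "play_rows", "arguments": {"plan": [{"gripper":-1,"x":0.02,"y":-0.004,"z":0.013,"spin":0},{"gripper":-1,"x":0.05,"y":-0.0072,"z":0.0264,"spin":0},{"gripper":-1,"x":0.09,"y":-0.0072,"z":0.0264,"spin":0},{"gripper":-1,"x":0.13,"y":-0.0072,"z":0.0264,"spin":0},{"gripper":-1,"x":0.17,"y":-0.0072,"z":0.0264,"spin":0},{"gripper":-1,"x":0.2,"y":-0.0072,"z":0.0264,"spin":0},{"gripper":-1,"x":0.22,"y":-0.0072,"z":0.0264,"spin":0},{"gripper":-1,"x":0.22,"y":-0.0072,"z":0.0264,"spin":0}]}}

```text
time_s: 20.9
tcp_pos: [0.4586, 0.288, 0.1571]
ee_rot: [-89.6, 89.6, -157.5]
ft_force: [-0.8, -0.7, -2.6]
width: 0.0253
```

```bash
python3 - <<'E'
from h import *
np.set_printoptions(precision=4,suppress=True)
s=readout.get_state();print(s["tcp_pos"],s["ft_force"],s["width"])
print(toolmove((.461,.290,.068))[0])
f=vision.grab_frame("wrist");g=vision.grab_frame("side")
cv2.imwrite("pics/w6.png",np.hstack([cv2.resize(f["color"],(400,300)),cv2.resize(g["color"][190:400,150:430],(400,300))])[:,:,::-1])
E
```

```text
[0.4586 0.288  0.1571] [-0.7938 -0.6878 -2.6395] 0.025259382248495412
[ 0.1188  0.0049 -0.0013]
```

View pics/w6.png

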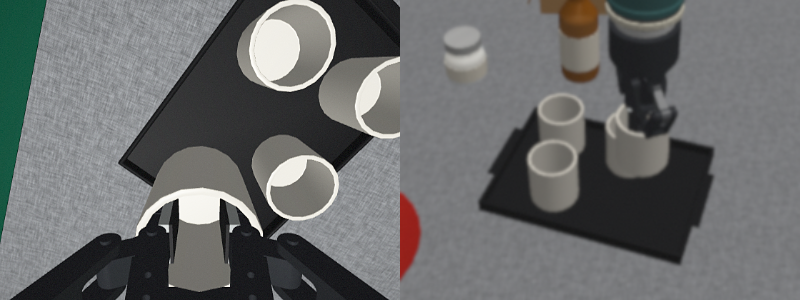

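Picture 9 shows the second pot held upright over its free place, with the neighbours clear. I lower it.

{"name": "play_rows", "arguments": {"plan": [{"gripper":-1,"x":0.025,"y":0.002,"z":-0.0005,"spin":0},{"gripper":-1,"x":0.05,"y":0.005,"z":-0.001,"spin":0},{"gripper":-1,"x":0.075,"y":0.005,"z":-0.0013,"spin":0},{"gripper":-1,"x":0.095,"y":0.005,"z":-0.0013,"spin":0},{"gripper":-1,"x":0.11,"y":0.005,"z":-0.0013,"spin":0},{"gripper":-1,"x":0.118,"y":0.005,"z":-0.0013,"spin":0},{"gripper":-1,"x":0.118,"y":0.005,"z":-0.0013,"spin":0},{"gripper":-1,"x":0.118,"y":0.005,"z":-0.0013,"spin":0}]}}

```text
time_s: 21.8
tcp_pos: [0.4641, 0.2917, 0.0719]
ee_rot: [-105.1, 89.9, -173.1]
ft_force: [-0.7, 0.6, -3.0]
width: 0.0248
```

{"name": "play_rows", "arguments": {"plan": [{"gripper":-1,"x":0.002,"y":0,"z":0,"spin":0},{"gripper":-1,"x":0.004,"y":0,"z":0,"spin":0},{"gripper":-1,"x":0.006,"y":0,"z":0,"spin":0},{"gripper":-1,"x":0.007,"y":0,"z":0,"spin":0},{"gripper":-1,"x":0.007,"y":0,"z":0,"spin":0}]}}

```text
time_s: 22.3
tcp_pos: [0.4639, 0.2916, 0.0665]
ee_rot: [-102.2, 89.9, -170.2]
ft_force: [-0.9, 0.2, -2.0]
width: 0.0251
```

{"name": "play_rows", "arguments": {"plan": [{"gripper":-1,"x":0.0008,"y":0,"z":0,"spin":0},{"gripper":-1,"x":0.0015,"y":0,"z":0,"spin":0},{"gripper":-1,"x":0.0015,"y":0,"z":0,"spin":0}]}}

```text
time_s: 22.6
tcp_pos: [0.4639, 0.2916, 0.0653]
ee_rot: [-101.3, 89.9, -169.3]
ft_force: [-0.0, -0.2, -3.0]
width: 0.0251
```

{"name": "play_rows", "arguments": {"plan": [{"gripper":-1,"x":0.0015,"y":0,"z":0,"spin":0},{"gripper":-1,"x":0.003,"y":0,"z":0,"spin":0},{"gripper":-1,"x":0.0045,"y":0,"z":0,"spin":0},{"gripper":-1,"x":0.0045,"y":0,"z":0,"spin":0},{"gripper":-1,"x":0.0045,"y":0,"z":0,"spin":0}]}}

```text
time_s: 23.1
tcp_pos: [0.4638, 0.2916, 0.0618]
ee_rot: [-100.2, 89.9, -168.1]
ft_force: [-0.8, 0.6, -2.4]
width: 0.0249
```

{"name": "play_rows", "arguments": {"plan": [{"gripper":-1,"x":0.0008,"y":0,"z":0,"spin":0},{"gripper":-1,"x":0.0015,"y":0,"z":0,"spin":0},{"gripper":-1,"x":0.0015,"y":0,"z":0,"spin":0}]}}

```text
time_s: 23.4
tcp_pos: [0.4638, 0.2916, 0.0607]
ee_rot: [-99.1, 89.9, -167.1]
ft_force: [0.7, 0.6, -2.1]
width: 0.0251
```

{"name": "play_rows", "arguments": {"plan": [{"gripper":-1,"x":0.0008,"y":0,"z":0,"spin":0},{"gripper":-1,"x":0.0012,"y":0,"z":0,"spin":0},{"gripper":-1,"x":0.0012,"y":0,"z":0,"spin":0}]}}

```text
time_s: 23.7
tcp_pos: [0.4638, 0.2915, 0.0605]
ee_rot: [-99.3, 89.9, -167.2]
ft_force: [-1.5, -0.9, 6.3]
width: 0.0249
```

It touched down at z = 0.0605 with 6 N. I release it and retreat.

{"name": "play_rows", "arguments": {"plan": [{"gripper":1,"x":0,"y":0,"z":0,"spin":0},{"gripper":1,"x":0,"y":0,"z":0,"spin":0},{"gripper":1,"x":0,"y":0,"z":0,"spin":0},{"gripper":1,"x":0,"y":0,"z":0,"spin":0},{"gripper":1,"x":0,"y":0,"z":0,"spin":0},{"gripper":1,"x":0,"y":0,"z":0,"spin":0}]}}

```text
time_s: 24.3
tcp_pos: [0.464, 0.2917, 0.0606]
ee_rot: [-106.0, 89.9, -174.0]
ft_force: [0.2, 0.3, 0.2]
width: 0.0004
```

{"name": "play_rows", "arguments": {"plan": [{"gripper":1,"x":-0.01,"y":0,"z":0,"spin":0},{"gripper":1,"x":-0.02,"y":0,"z":0,"spin":0},{"gripper":1,"x":-0.04,"y":0,"z":0,"spin":0},{"gripper":1,"x":-0.06,"y":0,"z":0,"spin":0},{"gripper":1,"x":-0.1,"y":0,"z":0,"spin":0},{"gripper":1,"x":-0.16,"y":0,"z":0,"spin":0},{"gripper":1,"x":-0.22,"y":0,"z":0,"spin":0},{"gripper":1,"x":-0.28,"y":0,"z":0,"spin":0}]}}

```text
time_s: 25.1
tcp_pos: [0.464, 0.2915, 0.2731]
ee_rot: [-120.1, 90.0, 171.9]
ft_force: [-0.4, -0.1, 0.8]
width: 0.0001
```

{"name": "play_rows", "arguments": {"plan": [{"gripper":1,"x":-0.05,"y":0,"z":0,"spin":0},{"gripper":1,"x":-0.1,"y":0,"z":0,"spin":0},{"gripper":1,"x":-0.1,"y":0,"z":0,"spin":0},{"gripper":1,"x":-0.1,"y":0,"z":0,"spin":0}]}}

```text
time_s: 25.5
tcp_pos: [0.4642, 0.2916, 0.3496]
ee_rot: [102.6, 89.9, 34.7]
ft_force: [-0.5, -0.7, -1.2]
width: 0.0
```

```bash
python3 - <<'E'
from h import *
np.set_printoptions(precision=4,suppress=True)
s=readout.get_state();print(s["tcp_pos"],s["ft_force"],s["width"])
f=vision.grab_frame("top");g=vision.grab_frame("side")
cv2.imwrite("pics/w7.png",np.hstack([cv2.resize(f["color"],(400,300)),cv2.resize(g["color"][60:400,130:430],(400,453))[153:]])[:,:,::-1])
w=vision.grab_frame("wrist")
cv2.imwrite("pics/w8.png",w["color"][:,:,::-1])
E
```

```text
[0.4642 0.2916 0.3496] [-0.4847 -0.7326 -1.2189] 2.1714300877379183e-05
```

View pics/w7.png

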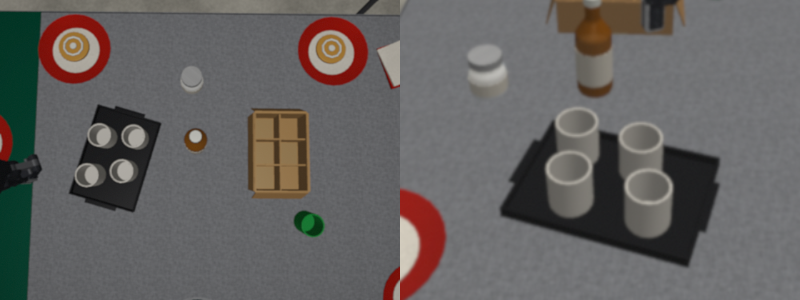

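View pics/w8.png

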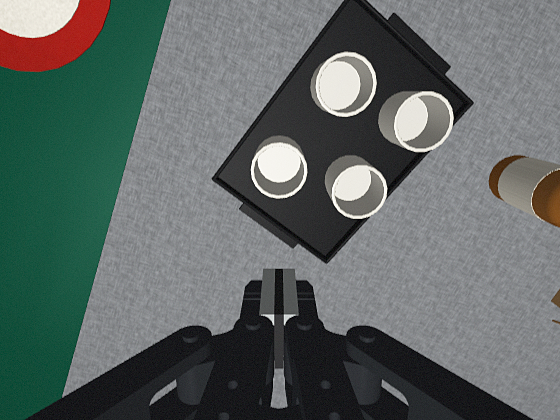

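Pictures 10–12 show four upright pots on the tray floor, clear of each other and the edge. The carton is empty, and the bottle, jar and green pot are where they were. I hand the job in.

```bash
python3 -c "
from rig import bot; print(bot.job_done())"
```

```text
the job is handed in; nothing more can be done
None
```

I unpacked both white pots from the carton and stood them upright in free places on the tray floor, at about (0.567, 0.172) and (0.464, 0.292). I handed the job in at about 26 s of robot time.

- **Grip:** I went into each pot with closed fingers to about 41 mm below the rim. I spread them there against the wall and lifted, and the load read about 2–3 N, which fits a 0.22 kg pot.
- **Forces:** Each pot was set down at 6–9 N. The highest force I saw was 22 N, while spreading the fingers in the second pot. Forces are only reported at the end of each move, so brief peaks could have gone unseen.
- **Last checks:** The final pictures show four upright pots on the tray, clear of each other and the edge, and the carton is empty. To the eye, the two original tray pots, bottle, jar and green pot look unmoved. I did not measure final positions.
- **Checks that disagreed:** The automatic rim fit gave too large a circle (37–38 mm instead of 31) for the pots on the tray, because it picked up their outer walls. I ignored those fits and judged the placing from the pictures and the robot's own position. Two views of the tray centre differed by about 3 mm, which is well inside the clearances.

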